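Stow the loaded torch in the chart-table tray

TASK

One of the two black torches lying on the chart table has its battery in and the other is empty; only their weight tells them apart. Find the loaded one by hefting, stand it upright on its lens in the large cork-lined bay of the pulled-out tray and let go, then push the tray fully home and, after that, slide the catch across its front as far as it goes. Leave the empty torch lying on the table and all the other things where they are.

Things in the scene. Friction and masses are not known exactly. Their poses are not given: they have to be found in the camera images.
- torch_a: Black torch, 140 mm long, lying flat, on the left (+y), lens towards the tray. Origin on the barrel axis, 45 mm from the plain tail, 95 mm from the flat lens face, 21 mm above the table; x points to the lens, z up. Barrel 42 x 42 mm from x = -45 to 60 mm, head 56 mm wide from x = 60 to 95 mm, z = -21 to 29 mm. 0.13-0.22 kg empty, 0.38-0.55 kg with battery (near origin).
- torch_b: Black torch, 140 mm long, lying flat, on the right (-y), lens towards the tray. Origin on the barrel axis, 45 mm from the plain tail, 95 mm from the flat lens face, 21 mm above the table; x points to the lens, z up. Barrel 42 x 42 mm from x = -45 to 60 mm, head 56 mm wide from x = 60 to 95 mm, z = -21 to 29 mm. 0.13-0.22 kg empty, 0.38-0.55 kg with battery (near origin).
- tray_frame: Fixed wooden base, 255 x 237 x 6 mm, carrying the pull-out tray and the catch. Origin at table height, under the centre of the tray when home; x points along the tray's travel to the back stop (away from the robot), y to the left. The base reaches from x = -165 to +90 mm and y = -153 to +85 mm.
- tray (a joint): How far the plywood tray is pulled out towards the robot (along -x of tray_frame), in m: 0 fully home, 0.09 fully out. It runs with about 1.5 N friction and stays where it is left. Tray 150 x 150 mm outside, floor 11.5 mm and rim 41 mm above the table, walls 6 mm.
- bay (a point): Centre of the floor of the tray's large cork-lined left bay, open above, 138 mm along x by 99 mm along y inside, with walls 29 mm high round it (a low divider on its right, then a narrow bay of pencils). Moves with the tray; axes as tray_frame.
- tray_front (a point): Middle of the top edge of the tray's front wall, on its outer face towards the robot, 41 mm above the table; push on this wall towards +x of tray_frame. Moves with the tray.
- catch (a joint): How far the steel catch is slid across the tray's front (along +y of tray_frame), in m: 0 drawn back, 0.04 fully across, at its stop. About 1.5 N friction. The bar, 18 x 52 mm, top 25 mm above the table, runs between two 30 mm high guides to the right of the tray's front and crosses just in front of the homed tray, so the tray must be home first.
- catch_knob (a point): Top centre of the catch's upright knob, a steel pin 16 mm in diameter that stands from 25 to 67 mm above the table. Moves with the catch.
- compass: Grey plastic base-plate compass, 110 x 62 x 17 mm, beside the right torch. Origin under its centre.
- dividers: Stainless steel dividers lying flat, 150 x 45 x 9 mm, beside the left torch. Origin under their centre.
- protractor: Clear acrylic half-round protractor, 150 mm across, 4 mm thick, at the back left. Origin under the middle of its straight edge.
- paperweight: Green glass dome paperweight, 72 mm across, 40 mm high, left of the parallel rule, near the robot. Origin under its centre.
- logbook: Closed blue logbook, 105 x 150 x 18 mm, at the back right. Origin under its centre.
- rule: Dark wooden parallel rule, 50 x 200 x 8 mm, lying across in front of the tray, near the robot. Origin under its centre.
Mind the look-alikes: they are no part of the job. What is shaped like the torch_b but orange, turquoise or yellow is not meant.

How it is judged (in metres and radians):
On the way, in this order (a step that is already met when the one before it is completed fails the run):
1. the loaded torch stands on its lens in the bay, let go, while the tray is still pulled out (((angle between torch_a's own x axis and vertical above 3.04 rad and x of torch_a in the frame of bay between -0.05 and 0.05 m and y of torch_a in the frame of bay between -0.035 and 0.035 m and z of torch_a in the frame of bay between 0.09 and 0.1 m and contact force between torch_a and tray_frame above 2.8 N and contact force between the fingers and torch_a below 0.1 N and linear speed of torch_a below 0.02 m/s) or (angle between torch_b's own x axis and vertical above 3.04 rad and x of torch_b in the frame of bay between -0.05 and 0.05 m and y of torch_b in the frame of bay between -0.035 and 0.035 m and z of torch_b in the frame of bay between 0.09 and 0.1 m and contact force between torch_b and tray_frame above 2.8 N and contact force between the fingers and torch_b below 0.1 N and linear speed of torch_b below 0.02 m/s)) and value of joint tray above 0.03 m), for 0.2 s.
2. the tray is fully home (value of joint tray below 0.003 m), for 0.2 s.
3. the catch is fully across (value of joint tray below 0.003 m and value of joint catch above 0.037 m), for 0.2 s.
At the end, for the whole second after the job is handed in: The torch with the battery stands upright (within 6 degrees) on its lens, free and at rest on the floor of the tray's large bay, the tray is home within 3 mm, the catch is across within 3 mm of its stop, and the empty torch lies at rest on the table, outside the tray (all of step 3 and ((angle between torch_a's own x axis and vertical above 3.04 rad and x of torch_a in the frame of bay between -0.05 and 0.05 m and y of torch_a in the frame of bay between -0.035 and 0.035 m and z of torch_a in the frame of bay between 0.09 and 0.1 m and contact force between torch_a and tray_frame above 2.8 N and contact force between the fingers and torch_a below 0.1 N and linear speed of each of torch_a, torch_b below 0.02 m/s and angle between torch_b's own x axis and vertical between 1.4 and 1.75 rad and height (world z) of torch_b below 0.035 m and contact force between torch_b and tray_frame below 0.1 N) or (angle between torch_b's own x axis and vertical above 3.04 rad and x of torch_b in the frame of bay between -0.05 and 0.05 m and y of torch_b in the frame of bay between -0.035 and 0.035 m and z of torch_b in the frame of bay between 0.09 and 0.1 m and contact force between torch_b and tray_frame above 2.8 N and contact force between the fingers and torch_b below 0.1 N and linear speed of each of torch_b, torch_a below 0.02 m/s and angle between torch_a's own x axis and vertical between 1.4 and 1.75 rad and height (world z) of torch_a below 0.035 m and contact force between torch_a and tray_frame below 0.1 N))); the robot touches nothing.
It fails at once if the catch is slid across while the tray is still out (value of joint catch above 0.02 m and value of joint tray above 0.01 m).
It fails at once if a bystander is moved by more than 30 mm (distance of any of compass, dividers, protractor, paperweight, logbook, rule from where it was at the start of the episode above 0.03 m).
It also fails if it takes over 72 s, if anything falls off the work surface, if the arm or the gripper's body presses on something with over 40 N, if the wrist force passes 120 N, or if a joint passes its speed limit or range.

ROBOT

A 6-joint arm with a two-finger parallel gripper is mounted at the origin on the work surface. World frame = base frame: x ahead of the robot, y to its left, z up, the work surface at z = 0. Lengths are in m, angles in degrees, forces in N, time in s.
With the tool pointing down it reaches from about 0.35 to 0.875 m from the base axis. Payload 4.2 kg.
Tool frame: the origin (TCP) lies midway between the tips of the shut fingers; the grasp point (between the pads) lies 19 mm behind it; z points along the fingers, y is the line along which they close (so a half turn about z gives the same grasp; the last joint's range is limited). The gripper opens to 87 mm and grips with 3 to 60 N. Pads are 19 mm wide; open, the fingers measure 117 mm over their backs; the gripper's body (75 mm by 190 mm) begins 51 mm behind the grasp point.
Start: joints at [83.572, 22.042, 0.453, 0, -68.411, -14.817], TCP at [0.226, 0.583, 0.223] pointing down, gripper open.
Joint ranges: [-179.83, 179.83], [-69.29, 118.12], [-61.27, 80.66], [-181.25, 117.63], [-171.15, -9.14], [-177.46, 177.46]. Speed limits (degrees/s): [159.86, 159.86, 180, 180, 180, 180].

INTERFACE

Orientations are given as [roll, pitch, yaw] about the fixed x, y, z axes, in that order (R = Rz(yaw) Ry(pitch) Rx(roll)).
In Python, from workcell import env gives the robot as it stands. The module is installed in compiled form; this text tells all that it offers. Calls block until the motion is done:
- env.goto(position, orientation): joint-space move of the TCP to a pose.
- env.move_straight(position, rotation=None, rate=0.15, force_limit=None): straight line of the TCP; rotation=None keeps the orientation; rate is the mean speed in m/s. With force_limit (N) it stops when the force on the tool has changed by that much, and returns True; else False.
- env.set_joints(angles): joint-space move.
- env.gripper_to(opening, grasp_force=None): opening from 0.0 (shut) to 1.0 (fully open); grasp_force is the grip in N (None keeps the last); returns when the fingers have stopped.
- env.dwell(seconds).
- env.inverse_kinematics(position, orientation): joint angles nearest the present ones, or None.
- env.read_state(): the state.
- env.grab_frame(name): name is "scene" or "top" or "wrist"; returns a dict with "image" (400x640x3 uint8, blue, green, red), "fx", "fy", "cx", "cy" (pixels), "D" ([k1, k2, p1, p2, k3] as OpenCV has them; the pictures are not rectified), "position" and "orientation" of the camera in the world. Camera axes: x right, y up, looking along -z (the intrinsics and any distortion apply to the point x, -y, -z); pixel columns grow to the right and rows downward; lengths in m; the calibration is good to about 2 mm. A picture is of the moment at which its call begins. There is no depth.
A pose or a line that the arm cannot do raises env.Unreachable and nothing moves.
- env.close_job(): hands the job in; it is judged then, once.
Trained networks look in a picture, given as the dict that the camera call returned (one of the last four; its "shot" number tells which), for a name from the list of things; names that differ only in an ending like _2 or _b are one class to them, and where a whole thing is asked for, a point or a joint stands for the part that bears it (a point fixed in the world has none). Each returns a list of dicts, best first, with "score" (0 to 1); they miss things now and then, are a little off and sometimes report something else, mostly with a low value. They report only what shows in the picture. A call takes as long as a camera call. They do not tell look-alikes from the thing itself.
- env.search_frame(picture, thing): "xyz" ([x, y, z] in m, in world coordinates, good to about 4 mm: the middle of the surface that is visible of it).
- env.trace(picture, thing): "mask" (400x640 bool, what is visible of it).
The state is a dict: "clock": time; "joint_positions": joint angles; "qvel": joint speeds; "joint_torque": joint torques, N m; "position": TCP position; "tool_rot": TCP orientation; "force": force on the tool from outside, world axes, zero at the start; "wrist_torque": the same for the moment, N m; "opening": opening from 0.0 (shut) to 1.0 (fully open); "finger_force": force on a finger pad.
Only numpy, scipy, OpenCV 4.12 (cv2) and the standard library are available. Lean on these libraries where they do the work, as an engineer would, in place of code of your own. Each camera call takes 0.05 s, during which the arm holds its last target. There are 200 camera calls.

## Working session

There is one attempt and no reset: what is moved stays moved. The work goes in short steps, each a Python script; the robot and the scene stay as the last script left them, time stands still between calls to the robot, and variables do not carry over. Pictures are saved under pics/ and viewed, at most 10 in all, crops included, and the job is handed in when it is done.

```bash
mkdir -p pics; python3 - <<'E'
from workcell import env
import cv2,numpy as np
s=env.read_state();print(s["clock"],s["position"],s["tool_rot"],s["force"])
fs={n:env.grab_frame(n) for n in("scene","top")}
for n,f in fs.items():
    cv2.imwrite(f"pics/{n}0.png",f["image"]);print(n,f["fx"],f["cx"],f["cy"],f["D"],f["position"],f["orientation"])
    for t in("torch_a","tray","tray_front","catch_knob","bay","rule","paperweight","compass","dividers"):
        print(t,[(np.round(r["xyz"],3).tolist(),round(r["score"],2)) for r in env.search_frame(f,t)][:5])
E
```

```text
0.0 [0.22623688 0.5819742  0.22145036] [ 1.79875799e+02 -5.88365831e-03 -2.12565537e+01] [-0.86305133  0.13475558  0.01731301]
scene 437.3454366879896 318.98765960939244 201.85816555126837 [-0.01590607  0.          0.          0.          0.        ] [ 1.36596364 -0.29543474  0.80762763] [51.14080025  0.60153763 73.74798757]
torch_a [([0.623, -0.5, 0.042], 0.86), ([0.267, -0.457, 0.04], 0.79), ([0.559, 0.316, 0.036], 0.73), ([0.283, -0.271, 0.039], 0.69), ([0.543, -0.296, 0.037], 0.56)]
tray [([0.571, 0.02, 0.027], 0.55), ([0.616, -0.024, 0.014], 0.38)]
tray_front [([0.575, 0.018, 0.016], 0.59)]
catch_knob [([0.552, -0.091, 0.03], 0.52), ([0.731, 0.298, 0.002], 0.43)]
bay [([0.573, 0.018, 0.02], 0.94)]
rule [([0.388, -0.044, 0.007], 0.56)]
paperweight [([0.372, 0.14, 0.03], 0.62)]
compass [([0.463, 0.412, 0.006], 0.68)]
dividers [([0.459, 0.41, 0.004], 0.78)]
top 433.4152385726992 313.79360736409876 203.86054333840946 [-0.0324932  0.         0.         0.         0.       ] [ 0.27810386 -0.05653569  1.30993352] [  9.70626102   1.13523724 -90.64639968]
torch_a [([0.243, -0.457, 0.043], 0.92), ([0.269, -0.263, 0.044], 0.86), ([0.527, -0.296, 0.04], 0.73), ([0.547, 0.315, 0.044], 0.69), ([0.597, -0.501, 0.042], 0.69)]
tray [([0.574, 0.014, 0.01], 0.57)]
tray_front [([0.577, 0.019, 0.012], 0.7), ([0.724, 0.311, 0.004], 0.31)]
catch_knob [([0.386, -0.04, 0.009], 0.42), ([0.726, 0.312, 0.004], 0.27)]
bay [([0.572, 0.021, 0.01], 0.73), ([0.467, 0.421, 0.007], 0.6)]
rule [([0.384, -0.04, 0.008], 0.93)]
paperweight [([0.354, 0.147, 0.032], 0.68)]
compass [([0.424, -0.405, 0.01], 0.75)]
dividers [([0.467, 0.418, 0.009], 0.73)]
```

View pics/top0.png

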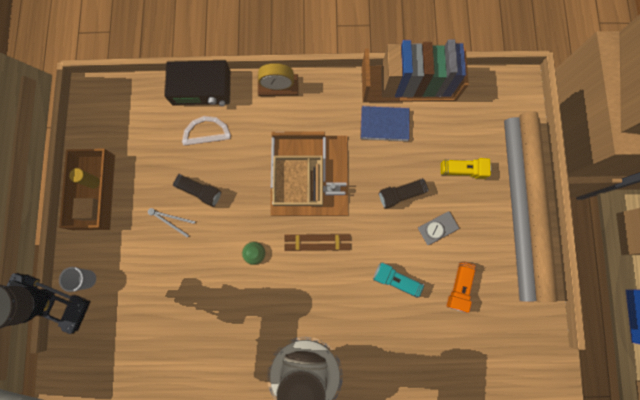

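View pics/scene0.png

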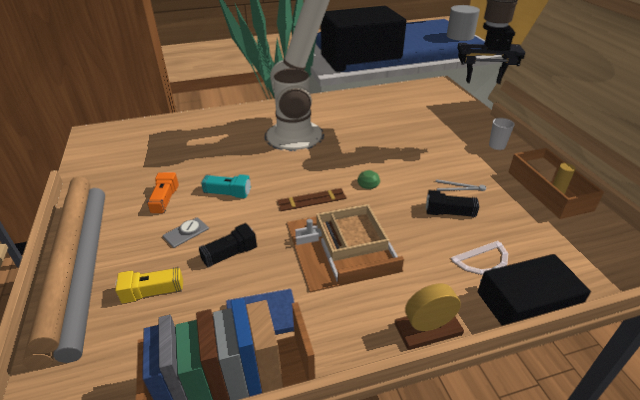

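Top view: black torches are at px (198,191) on the left and (403,194) on the right. The yellow (466,168), turquoise (399,280) and orange (463,287) ones are look-alikes by colour. The tray is at (298,180) and the knob at (338,187). Next I take closer wrist views and one crop to confirm.

```bash
cat > h.py <<'E'
from workcell import env
import cv2,numpy as np
from scipy.spatial.transform import Rotation as R
def unproj(f,px,z):
    K=np.array([[f["fx"],0,f["cx"]],[0,f["fy"],f["cy"]],[0,0,1]])
    p=cv2.undistortPoints(np.array(px,float).reshape(-1,1,2),K,np.array(f["D"],float)).reshape(-1,2)
    d=np.c_[p[:,0],-p[:,1],-np.ones(len(p))]@R.from_euler("xyz",f["orientation"],degrees=True).as_matrix().T
    c=np.array(f["position"]); z=np.broadcast_to(z,len(p))
    return c+d*((z-c[2])/d[:,2])[:,None]
def save(n,f):
    import pickle; pickle.dump(f,open(f"pics/{n}.pkl","wb")); cv2.imwrite(f"pics/{n}.png",f["image"])
E
python3 - <<'E'
from h import *
f=env.grab_frame("top")
cv2.imwrite("pics/crop.png",cv2.resize(f["image"][120:260,160:440],None,fx=2.8,fy=2.8,interpolation=cv2.INTER_CUBIC))
for n,p in(("A",[.50,.30,.33]),("T",[.53,-.02,.36]),("B",[.49,-.29,.33])):
    yaw=np.degrees(np.arctan2(p[1],p[0]))
    env.goto(p,[180,0,0]); f=env.grab_frame("wrist"); save("w"+n,f)
    print(n,env.read_state()["clock"],f["position"],f["orientation"],f["fx"])
    if n!="T":
        for r in env.trace(f,"torch_a")[:2]:
            m=r["mask"]; ys,xs=np.nonzero(m); b=f["image"][m].mean(0)
            print(r["score"],m.sum(),xs.min(),xs.max(),ys.min(),ys.max(),b, np.round(cv2.minAreaRect(np.c_[xs,ys].astype(np.float32))[0],1))
            w=unproj(f,np.c_[xs,ys],.03); c=w.mean(0); e,v=np.linalg.eigh(np.cov(w[:,:2].T)); print(c,v[:,1],np.degrees(np.arctan2(v[1,1],v[0,1])))
a,t,b=[cv2.resize(cv2.imread(f"pics/w{n}.png"),None,fx=.6,fy=.6) if n!="T" else cv2.imread("pics/wT.png")[:, :] for n in "ATB"]
cv2.imwrite("pics/AB.png",np.hstack([a,b]))
E
```

```text
A 2.6083 [0.5810595  0.30190711 0.49225668] [-1.69491301e+01  9.63108609e-03 -8.99577133e+01] 290.1407307119915
0.95 672 620 639 141 179 [103.4985119  116.59077381 115.70535714] [629.5 160. ]
[ 0.51547978 -0.22480447  0.03      ] [-0.90296148 -0.4297215 ] -154.5501131330387
0.56 2977 257 349 104 171 [40.4981525  55.99328183 72.08632852] [301.9 134.4]
[0.5474015  0.32460109 0.03      ] [0.44771522 0.8941762 ] 63.402810812249804
T 3.9333 [ 0.61155811 -0.01787674  0.52247159] [-1.69280015e+01  3.82067152e-02 -8.99400473e+01] 290.1407307119915
B 5.05 [ 0.57186237 -0.28782093  0.49294674] [-1.68847512e+01  3.09471678e-02 -8.99292406e+01] 290.1407307119915
0.78 2826 282 374 114 172 [38.07607926 53.28839349 69.36836518] [327.7 139.5]
[ 0.53035226 -0.29869407  0.03      ] [-0.3226645  0.9465134] 108.82413906665575
0.76 3451 402 507 74 115 [  6.07534048 212.2515213  234.37090698] [454.4  94.6]
[ 0.60477991 -0.49732176  0.03      ] [0.04267933 0.99908882] 87.55391158586026
```

View pics/crop.png

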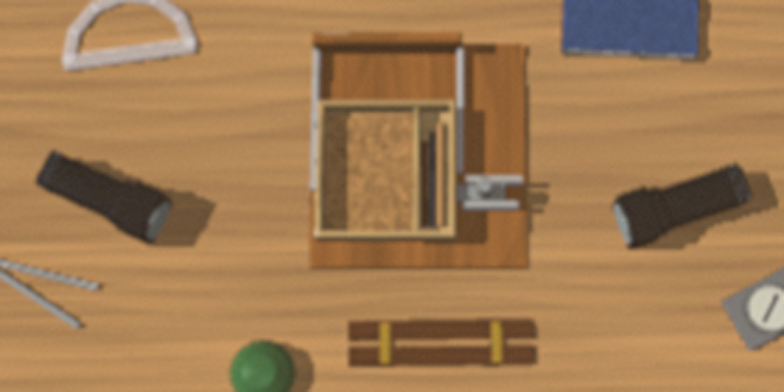

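View pics/AB.png

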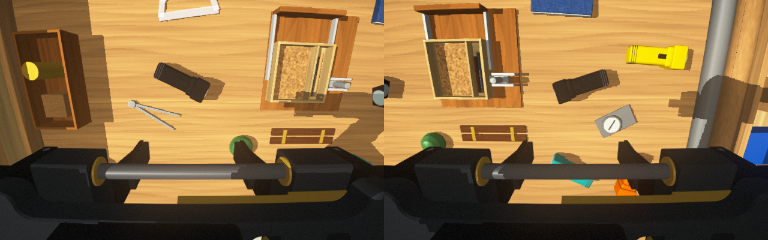

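View pics/wT.png

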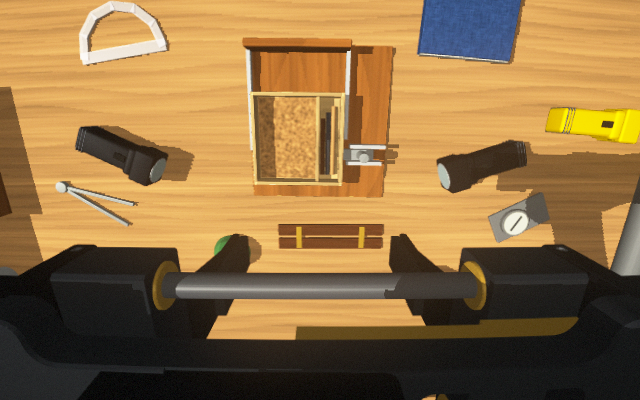

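wT shows the black torches at (121,154), head at (152,166), and at (481,165), head at (453,172). The crop confirms them: they are the only two black ones, with lenses facing the tray. The tray rim spans (252,92) to (345,184) and the knob is near (364,155). I'll fit the torch poses by silhouette and get the tray from its rim.

```bash
cat > fit.py <<'E'
from h import *
import pickle
from scipy.optimize import minimize
def proj(f,P):
    Rm=R.from_euler("xyz",f["orientation"],degrees=True).as_matrix()
    c=(P-np.array(f["position"]))@Rm; c=c*[1,-1,-1]
    K=np.array([[f["fx"],0,f["cx"]],[0,f["fy"],f["cy"]],[0,0,1]])
    return cv2.projectPoints(c,np.zeros(3),np.zeros(3),K,np.array(f["D"],float))[0].reshape(-1,2)
def box(x0,x1,y,z0,z1): return np.array([[a,b,c] for a in(x0,x1) for b in(-y,y) for c in(z0,z1)])
BX=[box(-.045,.06,.021,-.021,.021),box(.06,.095,.028,-.021,.029)]
def sil(f,q,k=4):
    m=np.zeros((400*k,640*k),np.uint8)
    T=R.from_euler("z",q[2]).as_matrix()
    for b in BX:
        P=proj(f,b@T.T+[q[0],q[1],.021]); cv2.fillConvexPoly(m,cv2.convexHull(np.round((P+.5)*k).astype(np.int32)),1)
    return cv2.resize(m.astype(np.float32),(640,400),interpolation=cv2.INTER_AREA)
def fit(fm,q0):
    def cost(p):
        q=np.array(p)*[.01,.01,.1]+q0; return np.mean([np.abs(sil(f,q)-m).sum()/m.sum() for f,m in fm])
    s=np.vstack([np.zeros(3),np.eye(3)])
    r=minimize(cost,np.zeros(3),method="Nelder-Mead",options=dict(initial_simplex=s,xatol=.005,fatol=1e-4))
    return r.x*[.01,.01,.1]+q0,r.fun
def tmask(f,xy):
    p=proj(f,np.array([[*xy,.02]]))[0]; best=None
    for r in env.trace(f,"torch_a"):
        ys,xs=np.nonzero(r["mask"])
        if np.hypot(xs.mean()-p[0],ys.mean()-p[1])<20: return r["mask"].astype(np.float32)
E
python3 - <<'E'
from fit import *
F={n:pickle.load(open(f"pics/w{n}.pkl","rb")) for n in "ATB"}
for n,xy,yaw in(("A",(.547,.32),-116),("B",(.53,-.298),109)):
    fm=[(F[k],tmask(F[k],xy)) for k in (n,"T")]; fm=[x for x in fm if x[1] is not None]
    d=np.array([np.cos(np.radians(yaw)),np.sin(np.radians(yaw))])
    q0=np.array([*(np.array(xy)-.025*d),np.radians(yaw)])
    for g in ([x] for x in fm): q,c=fit(g,q0); print(n,q[:2].round(4),np.degrees(q[2]).round(1),round(c,3))
    q,c=fit(fm,q0); print(n,len(fm),q[:2].round(4),np.degrees(q[2]).round(1),round(c,3))
f=F["T"]
print(unproj(f,[(252,92),(345,92),(343,184),(255,186)],.041).round(4))
print("base",unproj(f,[(393,46),(383,196),(254,194)],.006).round(4))
big=cv2.resize(f["image"][35:205,235:405],None,fx=3.5,fy=3.5,interpolation=cv2.INTER_CUBIC); cv2.imwrite("pics/tray.png",big)
E
```

```text
A [0.5604 0.3507] -116.1 0.057
A [0.5602 0.3499] -114.6 0.072
A 2 [0.5604 0.3509] -115.8 0.066
B [ 0.5397 -0.3254] 108.3 0.058
B [ 0.5389 -0.325 ] 107.7 0.087
B 2 [ 0.5396 -0.3255] 107.8 0.074
[[ 0.6459  0.0874  0.041 ]
 [ 0.6457 -0.0583  0.041 ]
 [ 0.4979 -0.0586  0.041 ]
 [ 0.4943  0.0916  0.041 ]]
base [[ 0.7197 -0.1375  0.006 ]
 [ 0.4671 -0.1363  0.006 ]
 [ 0.4706  0.1024  0.006 ]]
```

View pics/tray.png

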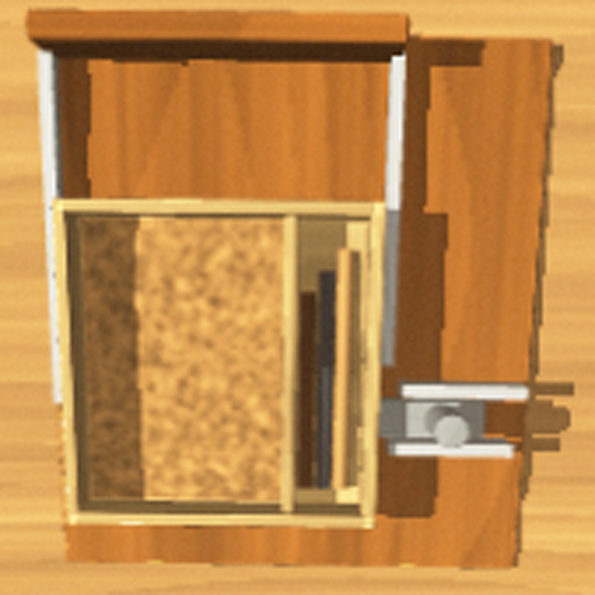

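```bash
cat >> h.py <<'E'
def rel(a,s):
    z=np.array([np.sin(a),0,-np.cos(a)]); y=np.array([0,s,0.]); return np.c_[np.cross(y,z),y,z]
TB=dict(A=(.5604,.3505,np.radians(-115.7)),B=(.5395,-.3254,np.radians(108)))
def pick(n,a,s,zg=.027,up=0):  # TCP pose with grasp point at torch origin, height zg
    x,y,w=TB[n]; M=R.from_euler("z",w).as_matrix()@rel(a,s)
    return np.array([x,y,zg+up])+.019*M[:,2], R.from_matrix(M).as_euler("xyz",degrees=True)
def place(a,s,th,xy,z):   # torch lens down, tool heading th; torch origin at xy,z
    d=np.array([np.cos(th),np.sin(th),0]); T=np.c_[[0,0,-1.],np.cross(-d,[0,0,-1.]),-d]
    M=T@rel(a,s); return np.array([*xy,z])+M@[0,0,.019]+np.array([0,0,0.]), T, M
E
python3 - <<'E'
from fit import *
f=pickle.load(open("pics/wT.pkl","rb"))
print(unproj(f,[(250.7,92.1),(344.7,93.6),(341.9,185.6),(255,184.7)],.041).round(4))
print("knob",unproj(f,[(364.4,157.9)],.067).round(4))
zg=.006 # grasp is 6 mm above barrel axis: offset along torch z -> horizontal at place
for n in "BA":
  for s in(1,-1):
    for a in(15,30,45):
      ar=np.radians(a); p,o=pick(n,ar,s); j=env.inverse_kinematics(p,o); j2=env.inverse_kinematics(p+[0,0,.15],o)
      for th in(-60,-30,0,30,60):
        q,T,M=place(ar,s,np.radians(th),(.571,.035),.109); eo=R.from_matrix(M).as_euler("xyz",degrees=True)
        k=env.inverse_kinematics(q,eo);k2=env.inverse_kinematics(q+[0,0,.12],eo)
        if all(v is not None for v in(j,j2,k,k2)): print(n,s,a,th,np.round(j2),np.round(k2),np.round(k))
E
```

```text
[[ 0.6458  0.0895  0.041 ]
 [ 0.6433 -0.0579  0.041 ]
 [ 0.4951 -0.0568  0.041 ]
 [ 0.4966  0.0915  0.041 ]]
knob [[ 0.5462 -0.0891  0.067 ]]
B 1 15 -60 [-22.  31.   9. -12. -78.  44.] [ 35.  26. -49.  81. -77. -74.] [ 34.  38. -51.  86. -75. -90.]
B 1 15 0 [-22.  31.   9. -12. -78.  44.] [ -22.   13.  -49. -152.  -49. -103.] [ -23.   39.  -56. -157.  -80.  -88.]
B 1 15 30 [-22.  31.   9. -12. -78.  44.] [ -24.   15.  -29. -105.  -54. -136.] [ -28.   34.  -34. -114.  -64. -111.]
B 1 15 60 [-22.  31.   9. -12. -78.  44.] [ -23.   24.  -12.  -82.  -75. -146.] [ -24.   37.  -14.  -85.  -75. -130.]
B 1 30 -60 [-27.  38.  20. -21. -94.  47.] [ 35.  20. -45.  72. -65. -62.] [ 31.  31. -50.  84. -61. -80.]
B 1 30 30 [-27.  38.  20. -21. -94.  47.] [ -10.    8.  -22.  -80.  -34. -170.] [ -19.   23.  -28. -101.  -42. -135.]
B 1 30 60 [-27.  38.  20. -21. -94.  47.] [ -15.   18.  -10.  -68.  -64. -162.] [ -17.   29.  -14.  -75.  -61. -144.]
B 1 45 -60 [ -31.   44.   30.  -30. -109.   47.] [ 34.  16. -39.  58. -56. -47.] [ 29.  25. -48.  75. -47. -67.]
B -1 15 -60 [ -22.   31.    9.  -12.  -78.
[... 2455 characters left out ...]
 [-24.  37. -14. -85. -75.  50.]
A -1 30 -60 [ 49.  42.  18.   7. -95. -76.] [ 35.  20. -45.  72. -65. 118.] [ 31.  31. -50.  84. -61. 100.]
A -1 30 30 [ 49.  42.  18.   7. -95. -76.] [-10.   8. -22. -80. -34.  10.] [ -19.   23.  -28. -101.  -42.   45.]
A -1 30 60 [ 49.  42.  18.   7. -95. -76.] [-15.  18. -10. -68. -64.  18.] [-17.  29. -14. -75. -61.  36.]
A -1 45 -60 [  50.   49.   25.   10. -109.  -76.] [ 34.  16. -39.  58. -56. 133.] [ 29.  25. -48.  75. -47. 113.]
A -1 45 30 [  50.   49.   25.   10. -109.  -76.] [  8.   6. -22. -40. -24. -37.] [ -1.  18. -23. -68. -23.  -0.]
A -1 45 60 [  50.   49.   25.   10. -109.  -76.] [ -5.  14.  -9. -50. -56.  -0.] [ -7.  24. -13. -59. -50.  16.]
```

```bash
cat >> h.py <<'E'
def weigh(n,a=np.radians(30),s=-1):
    env.gripper_to(.75,40)
    p,o=pick(n,a,s); M=R.from_euler("xyz",o,degrees=True).as_matrix()
    env.goto(p-.12*M[:,2],o); env.dwell(.3); f0=np.mean([(env.dwell(.05),env.read_state()["force"])[1] for _ in range(4)],0)
    print("hit",env.move_straight(p,rate=.12,force_limit=8),np.round(env.read_state()["position"]-p,4))
    env.gripper_to(0,40); st=env.read_state(); print("grip",st["opening"],st["finger_force"])
    env.move_straight(p+[0,0,.06],rate=.1); env.dwell(.4)
    f1=np.mean([(env.dwell(.05),env.read_state()["force"])[1] for _ in range(4)],0)
    st=env.read_state(); print("df",f1-f0,st["opening"],st["wrist_torque"],st["clock"])
    return p,o,f1-f0
E
python3 - <<'E'
from h import *
weigh("B")
E
```

```text
hit False [ 0.0006 -0.0006  0.0007]
grip 0.48085837360021494 39.986242132854386
df [-0.69707138  0.39728691 -1.44565749] 0.4795437413069941 [-1.33442694 -0.57847561 -0.01770451] 12.95
```

Torch B shows only about 1.5 N, so it is the empty one. I'll put it back and heft A as a check.

```bash
python3 - <<'E'
from h import *
p,o=pick("B",np.radians(30),-1); M=R.from_euler("xyz",o,degrees=True).as_matrix()
print(env.move_straight(p+[0,0,.001],rate=.08,force_limit=6),env.read_state()["position"]-p)
env.gripper_to(.75); env.move_straight(p-.13*M[:,2],rate=.2)
weigh("A")
E
```

```text
True [-0.00115008  0.00079162  0.00022273]
hit False [0.0006 0.0007 0.0007]
grip 0.4774564819895509 39.98081667701172
df [ 0.14716547  0.46866448 -4.54023565] 0.4770990760671057 [ 1.6787884  -0.89704115 -0.01185756] 21.75
```

Torch A weighs 4.5 N, so it is the loaded one. I'll carry it above the bay and check.

```bash
cat >> h.py <<'E'
BAY=(.5708,.0352)
def tcp_place(z,th=np.radians(60),a=np.radians(30),s=-1):
    d,T,M=place(a,s,th,BAY,z); return d+T@[0,0,.006],R.from_matrix(M).as_euler("xyz",degrees=True),M
E
python3 - <<'E'
from h import *
p,o=pick("A",np.radians(30),-1)
env.move_straight(p+[0,0,.18],rate=.15)
q,o2,M=tcp_place(.1065+.10); env.goto(q,o2); env.dwell(.3)
s=env.read_state(); print(s["clock"],s["position"]-q,s["opening"],s["force"])
f=env.grab_frame("scene"); w=env.grab_frame("top")
c=lambda i,y,x,h,wd:cv2.resize(i[y:y+h,x:x+wd],(400,300),interpolation=cv2.INTER_CUBIC)
cv2.imwrite("pics/hold.png",np.hstack([c(f["image"],110,260,165,220),c(w["image"],100,200,165,220)]))
E
```

```text
24.5083 [-4.27779491e-06  8.22640193e-04 -2.75635560e-04] 0.4770879723031807 [-0.30030283  0.1951979  -4.34553851]
```

View pics/hold.png

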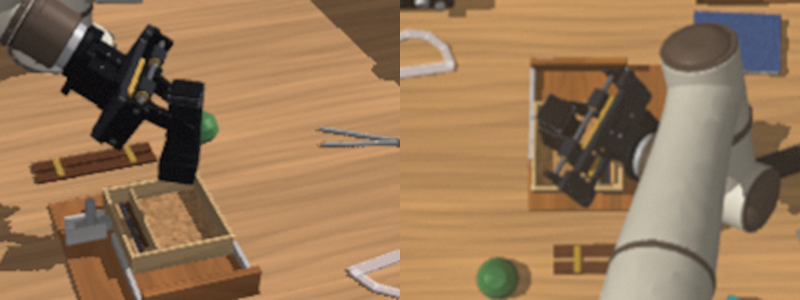

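Left half: the torch hangs lens down, at about (182,130), above the bay at (165,225). Right half: it is over the tray at (565,120), and torch B's end is visible at (790,165). I'll lower it and let go.

```bash
python3 - <<'E'
from h import *
q,o,M=tcp_place(.1065+.012); env.move_straight(q,rate=.12)
q2,_,_=tcp_place(.1065-.004); print("touch",env.move_straight(q2,rate=.02,force_limit=2.5))
s=env.read_state(); zc=s["position"]; print("z err vs nominal",zc-tcp_place(.1065)[0],s["force"])
env.gripper_to(.75); env.dwell(.3); 
c=np.array(env.read_state()["position"]); env.move_straight(c-.15*M[:,2],rate=.12); env.dwell(.2)
print(env.read_state()["clock"])
f=env.grab_frame("scene"); w=env.grab_frame("wrist"); save("w_after",w)
c=lambda i,y,x,h,wd:cv2.resize(i[y:y+h,x:x+wd],(400,300),interpolation=cv2.INTER_CUBIC)
cv2.imwrite("pics/placed.png",np.hstack([c(f["image"],110,260,165,220),cv2.resize(w["image"],(400,300))]))
E
```

```text
touch True
z err vs nominal [ 2.84536222e-04 -7.59889314e-05  1.11926377e-03] [ 0.4847504  -1.77790967  3.29085049]
28.7
```

View pics/placed.png

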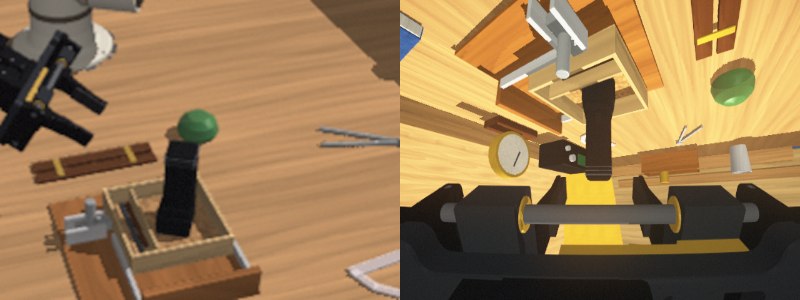

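The torch stands upright in the bay (left half, (178,190)) and the gripper is clear. Next: push the tray home, then slide the catch.

```bash
python3 - <<'E'
from h import *
z=np.array([.5,0,-np.sqrt(.75)]); y=np.array([0,-1.,0]); M=np.c_[np.cross(y,z),y,z]; o=R.from_matrix(M).as_euler("xyz",degrees=True)
env.gripper_to(0,20)
p=env.read_state()["position"]; env.move_straight(np.array(p)+[0,0,.08],rate=.2)
env.goto([.44,.017,.20],o); env.move_straight([.455,.017,.02],rate=.15)
print(env.read_state()["clock"])
def push(t,rate,fl):
    h=env.move_straight(t,rate=rate,force_limit=fl); s=env.read_state(); print(h,np.round(s["position"],4),np.round(s["force"],2),round(s["clock"],2)); return h
push([.52,.017,.02],.04,8)
push([.543,.017,.02],.03,8)
push([.57,.017,.02],.015,10)
E
```

```text
Traceback (most recent call last):
workcell.Unreachable: the arm cannot follow that straight line within its joint ranges
```

```bash
cat > push.py <<'E'
from h import *
z=np.array([.5,0,-np.sqrt(.75)]); y=np.array([0,-1.,0]); M=np.c_[np.cross(y,z),y,z]; o=R.from_matrix(M).as_euler("xyz",degrees=True)
def push(t,rate,fl):
    h=env.move_straight(t,rate=rate,force_limit=fl); s=env.read_state(); print(h,np.round(s["position"],4),np.round(s["force"],2),round(s["clock"],2)); return h
E
python3 - <<'E'
from push import *
print(env.read_state()["position"],env.read_state()["joint_positions"])
for t in([.42,-.16,.25],[.44,.017,.15],[.455,.017,.02],[.57,.017,.02]): print(env.inverse_kinematics(t,o))
env.goto([.42,-.16,.25],o); env.goto([.44,.017,.15],o); env.move_straight([.455,.017,.02],rate=.15)
push([.52,.017,.02],.04,8)
push([.543,.017,.02],.03,8)
push([.57,.017,.02],.015,10)
E
```

```text
[0.44013375 0.01657405 0.19969452] [ 25.42131601  -9.26446519 -60.13379691  47.45801551 -16.97494154
  21.34678508]
[-4.29544544e-02 -1.06367799e+01 -3.89859455e+01 -4.09291506e-02
 -3.16508480e+01  9.00720411e+01]
None
None
NoneTraceback (most recent call last):
  File "<stdin>", line 4, in <module>
workcell.Unreachable: the arm cannot take that pose within its joint ranges
```

```bash
python3 - <<'E'
from h import *
f=env.grab_frame("scene"); cv2.imwrite("pics/chk.png",cv2.resize(f["image"][90:290,240:460],None,fx=2.5,fy=2.5))
for a in(0,8,15,22):
  for s in(-1,1):
    r=np.radians(a); z=np.array([np.sin(r),0,-np.cos(r)]); y=np.array([0,s,0.]); M=np.c_[np.cross(y,z),y,z]; o=R.from_matrix(M).as_euler("xyz",degrees=True)
    print(a,s,[None if (k:=env.inverse_kinematics(t,o)) is None else k.round() if i==3 else 1 for i,t in enumerate(([.44,.017,.2],[.44,.017,.1],[.455,.017,.02],[.47,.017,.02],[.57,.017,.02],[.55,-.15,.15],[.55,-.15,.042],[.55,-.06,.042]))])
E
```

```text
0 -1 [1, 1, 1, array([ 22.,  22., -35.,   0., -32.,  68.]), 1, 1, 1, 1]
0 1 [1, 1, 1, array([  22.,   22.,  -35.,   -0.,  -32., -112.]), 1, 1, 1, 1]
8 -1 [1, 1, 1, array([ 24.,  20., -45.,  10., -18.,  57.]), 1, 1, 1, 1]
8 1 [1, 1, 1, array([  24.,   20.,  -45.,   10.,  -18., -123.]), 1, 1, 1, 1]
15 -1 [1, 1, None, None, 1, 1, 1, 1]
15 1 [1, 1, None, None, 1, 1, 1, 1]
22 -1 [1, None, None, None, None, 1, None, None]
22 1 [1, None, None, None, None, 1, None, None]
```

View pics/chk.png

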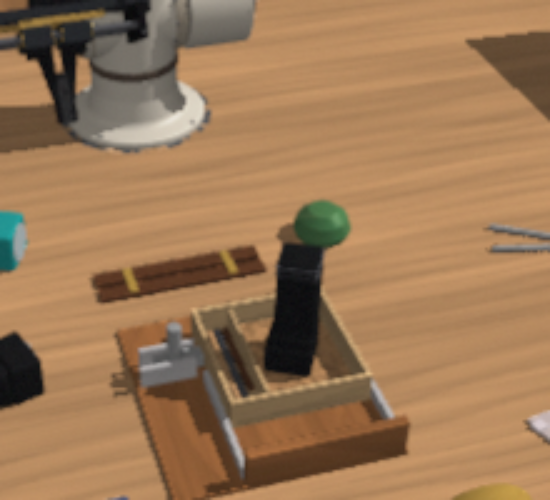

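The torch is still standing at (295,310) and the tray is still out. The gripper is clear at (.42,-.16,.25). An 8° tilt is reachable.

```bash
sed -i 's/^z=np.array.*$/r=np.radians(8); z=np.array([np.sin(r),0,-np.cos(r)]); y=np.array([0,-1.,0]); M=np.c_[np.cross(y,z),y,z]; o=R.from_matrix(M).as_euler("xyz",degrees=True)/' push.py
python3 - <<'E'
from push import *
env.goto([.44,.017,.15],o); env.move_straight([.455,.017,.022],rate=.15)
push([.52,.017,.022],.04,8)
push([.543,.017,.022],.03,8)
push([.57,.017,.022],.015,10)
E
```

```text
False [0.5199 0.0171 0.022 ] [-0.9  -0.47 -0.34] 37.05
False [0.5438 0.0174 0.0223] [0.02 0.58 0.29] 37.97
True [0.5455 0.0163 0.021 ] [0.05 0.37 0.46] 38.65
```

```bash
python3 - <<'E'
from push import *
push([.56,.017,.022],.01,15)
env.move_straight([.50,.017,.022],rate=.1); env.move_straight([.47,.017,.15],rate=.2)
env.goto([.48,-.15,.15],o); env.dwell(.1)
f=env.grab_frame("scene"); t=env.grab_frame("top")
c=lambda i,y,x,h,wd:cv2.resize(i[y:y+h,x:x+wd],(400,300),interpolation=cv2.INTER_CUBIC)
cv2.imwrite("pics/home.png",np.hstack([c(f["image"],140,260,150,200),c(t["image"],110,230,120,160)]))
E
```

```text
True [0.5455 0.0155 0.0198] [0.15 0.24 0.14] 39.41
```

View pics/home.png

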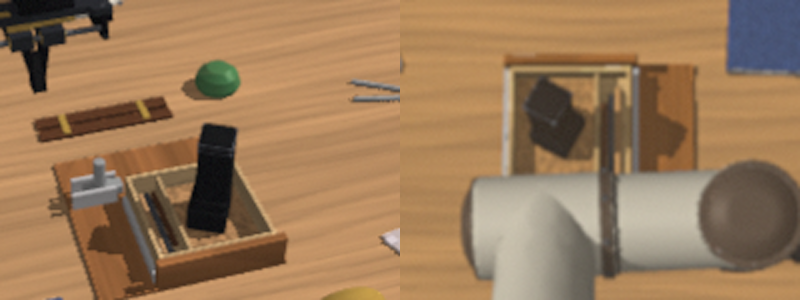

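Tray is against the back stop with the torch upright in it (left (212,180), right (555,115)). Now the catch.

```bash
python3 - <<'E'
from push import *
o=[180,0,-90]; k=env.inverse_kinematics([.546,-.06,.045],o); print(k)
if k is None: o=[180,0,90]
env.goto([.546,-.15,.15],o); env.move_straight([.546,-.15,.045],rate=.15)
push([.546,-.122,.045],.05,6)
for i in range(4):
    if push([.546,-.04,.045],.025,9) and env.read_state()["position"][1]>-.075: break
push([.546,-.04,.045],.01,14)
E
```

```text
[ 10.64212714  25.96262959 -22.76721264   0.         -41.27015777
 -10.64212714]
False [ 0.546  -0.1218  0.045 ] [0.07 0.37 0.36] 44.67
True [ 0.5462 -0.0729  0.045 ] [ 0.42 -4.23  1.18] 46.61
True [ 0.5462 -0.0729  0.045 ] [ 1.39 -3.08  1.57] 47.52
```

```bash
python3 - <<'E'
from fit import *
env.move_straight([.546,-.11,.045],rate=.1); env.move_straight([.546,-.13,.2],rate=.25); env.goto([.53,-.02,.36],[180,0,0]); env.dwell(.2)
f=env.grab_frame("wrist"); save("wT2",f); g=env.grab_frame("scene"); save("scene2",g)
print(env.read_state()["clock"],f["position"])
old=cv2.imread("pics/wT.png"); u,v=364,158
up=lambda i:cv2.resize(i,None,fx=4,fy=4,interpolation=cv2.INTER_CUBIC)
tp=up(old[v-7:v+8,u-7:u+8]); y0,x0=125,300
r=cv2.matchTemplate(up(f["image"][y0:195,x0:400]),tp,cv2.TM_CCOEFF_NORMED); _,b,_,l=cv2.minMaxLoc(r)
c=np.array([x0+l[0]/4+7.4,y0+l[1]/4+7.9]); print("wrist match",b,c,unproj(f,[c],.067).round(4))
# scene: predicted knob top px for catch 0 / .04
s0=cv2.imread("pics/scene0.png"); 
P=proj(g,np.array([[.546,-.089,.067],[.546,-.049,.067]])); print(P)
u,v=np.round(P[0]).astype(int); tp=up(s0[v-8:v+14,u-7:u+8]); x0,y0=u-25,v-30
r=cv2.matchTemplate(up(g["image"][y0:v+40,x0:u+60]),tp,cv2.TM_CCOEFF_NORMED); _,b,_,l=cv2.minMaxLoc(r)
c=np.array([x0+l[0]/4+7+(P[0,0]-u),y0+l[1]/4+8+(P[0,1]-v)]); print("scene match",b,c,unproj(g,[c],.067).round(4))
# tray home: rim back/front edges + guide, via gradient along column in wT2
i=cv2.cvtColor(f["image"],cv2.COLOR_BGR2GRAY).astype(float)
for n in("torch_a","catch_knob","tray"):
    print(n,[(np.round(r["xyz"],3).tolist(),round(r["score"],2)) for r in env.search_frame(f,n)][:4])
E
```

```text
50.3417 [ 0.61153327 -0.01904615  0.52182323]
wrist match 0.6664057374000549 [353.15 158.4 ] [[ 0.5448 -0.0726  0.067 ]]
[[309.82904541 220.08673243]
 [324.74196289 217.11404916]]
scene match 0.6900973916053772 [321.82904541 217.58673243] [[ 0.5456 -0.0567  0.067 ]]
torch_a [([0.253, -0.312, 0.041], 0.75), ([0.628, 0.023, 0.149], 0.72), ([0.223, -0.424, 0.028], 0.7), ([0.606, -0.485, 0.042], 0.62)]
catch_knob [([0.544, -0.05, 0.027], 0.54)]
tray [([0.638, 0.003, 0.011], 0.94), ([0.378, 0.145, 0.024], 0.34)]
```

```bash
python3 - <<'E'
from fit import *
for n in("wT","wT2"):
    f=pickle.load(open(f"pics/{n}.pkl","rb")); h=cv2.cvtColor(f["image"],cv2.COLOR_BGR2HSV)[138:174,325:400]
    print(n)
    for row in h: print("".join((".:+#"[min(3,p[2]//64)]) if p[1]<70 else " " for p in row))
E
```

```text
wT
  ::               +++                                                     
  : :                                                                      
  :::                                                                      
  :::                                                                      
  :::                                                                      
  :::                                                                      
  ::                     :::::::::::::                                     
  ::                    :##############################+++++               
  ::                    +####################################              
  ::                    +####################################              
  ::                     +++#################################              
  ::               ::::::::::++:::::::::::::::++                           
  ::               :::::::++#++###+++++#++::::::                           
  ::               :::::::+#####+++:::::+:::::::                           
  ::               :::::::+####++
[... 2975 characters left out ...]
                                   
##########++######++++:::::                                                
##########++#######+++:::::                                                
###########+######++++:::::                                                
            +###++##+::::::                                                
             ######++:::::::::::::::::::::::::::::::::                     
              +###+++##########++++++++++++++++++++++++                    
                    ####################################                   
                    ####################################                   
                     ###################################
```

```bash
python3 - <<'E'
from fit import *
for n,b,k,g0,g1 in(("wT",371.5,362.7,349,386),("wT2",352,341.3,349,385)):
    f=pickle.load(open(f"pics/{n}.pkl","rb"))
    print(n,"bar end",unproj(f,[(b,153.5)],.025).round(4),"knob",unproj(f,[(k,157.5)],.067).round(4),"guide",unproj(f,[(g0,146.5),(g1,146.5)],.03).round(4))
E
```

```text
wT bar end [[ 0.5478 -0.1074  0.025 ]] knob [[ 0.5468 -0.0863  0.067 ]] guide [[ 0.56   -0.0681  0.03  ]
 [ 0.5602 -0.1304  0.03  ]]
wT2 bar end [[ 0.547  -0.0754  0.025 ]] knob [[ 0.5462 -0.054   0.067 ]] guide [[ 0.5593 -0.0694  0.03  ]
 [ 0.5594 -0.13    0.03  ]]
```

```bash
python3 - <<'E'
from push import *
env.goto([.541,-.13,.16],o); env.move_straight([.541,-.11,.053],rate=.15)
push([.541,-.04,.053],.02,8)
push([.541,-.04,.053],.015,25)
E
```

```text
True [ 0.5409 -0.0722  0.053 ] [ 0.83 -5.02  1.05] 54.23
True [ 0.5409 -0.072   0.0532] [ 2.79 -8.64 -0.27] 54.97
```

```bash
python3 - <<'E'
from fit import *
env.move_straight([.541,-.10,.053],rate=.1); env.move_straight([.53,-.12,.2],rate=.25); env.goto([.53,-.02,.36],[180,0,0]); env.dwell(.2)
f=env.grab_frame("wrist"); save("wT3",f); g=env.grab_frame("scene"); save("scene3",g); print(env.read_state()["clock"])
h=cv2.cvtColor(f["image"],cv2.COLOR_BGR2HSV)[142:168,300:390]
for row in h: print("".join((".:+#"[min(3,p[2]//64)]) if p[1]<70 else " " for p in row))
a=pickle.load(open("pics/scene2.pkl","rb"))["image"].astype(int); d=np.abs(a-g["image"]).max(2)[195:245,290:360]; print("scene diff",d.max(),(d>25).sum())
E
```

```text
57.2333
                                                                                          
                                                 +++:::::::::                             
                                                :####################################     
                                                :####################################     
                                                +####################################     
                                                 ++#       ##########################     
                                          ++++++++++                                      
                      +##+#++########++::++++:::::::                                      
                      +#############++::::::::::::::                                      
                      +############+++::::::::::::::                                      
                      +###+########++++++++:::::::::                                      
                      #########+##+++++####++:::::::                                      

[... 588 characters left out ...]
#+++++++++++++++++++++++:::::::::::::           
                                        ++  +####################################         
                                             ####################################         
                                             ####################################         
                                                                                          
                                                                                          
                                                                                          
                                                                                          
scene diff 8 0
```

The catch stopped hard at the same place in two differently set-up pushes, up to a 25 N limit and with no further movement in the scene picture. That means it is on its stop. The tray is on its back stop, torch A stands in the bay and the arm is clear, so I'm handing in.

```bash
python3 - <<'E'
from h import *
print(env.close_job())
E
```

```text
the job is handed in; nothing more can be done
None
```

I handed the job in with torch A, the loaded one (about 4.5 N against 1.5 N for B), standing on its lens in the homed tray, the catch pushed to a hard stop and empty torch B back on the table; the judge returned no verdict, and the images put the catch's travel at only 32–35 mm of the nominal 40, so I relied on the hard stop, not a measured position.

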